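Wedge the air filter tight in its housing

TASK

Take the orange wedge out of the rack, start it narrow end down between the housing's front rail and the filter's metal shoe with its sloping face towards the filter, and let go of it while it is still only hand-loose. Then tap its head down until it is tight and has pushed the filter about 2 mm into its rubber gasket: stop there, because more than 3 mm or hard hammering ruins the filter. Leave the wedge standing in the gap and everything else where it is.

Things in the scene. Friction and masses are not known exactly. Their poses are not given: they have to be found in the camera images.
- housing: Open-topped light timber box, 282 mm (x) by 280 mm (y), 105 mm high, fixed. Origin: middle of its underside. +x runs from the darker front rail (nearest the robot; 28 mm thick, 105 mm high, upright inner face) across the filter to the rubber gasket on the far wall. The rail's true place differs from box to box by up to 2.5 mm along x and is not measured.
- gap (a point): Middle of the mouth of the wedge gap, 105 mm above the bench, axes as the housing's; between the rail (-x, its inner face 6 mm from this point, give or take 2.5) and the filter's shoe (+x). The mouth is 12 mm wide, give or take 2.5; the gap narrows downward 1 in 6, to match the wedge. Housing floor 93 mm below. Keep the wedge within 20 mm of this point in y.
- shoe (a point): Middle of the top edge of the aluminium shoe on the filter, facing the rail, between two dark marks on the rail: 70 mm long in y, 60 mm deep, its face slopes 1 in 6. The filter (aluminium frame, white pleats, top 104 mm above the bench) slides along housing x only. A contact force over 25 N between wedge and filter ruins it.
- filter (a joint): How far the filter is pushed into its gasket along housing +x, m: 0 as found, stop at 0.006; 0.0013 to 0.003 is good. A spring of 5 N per mm. Friction 0.5 to 0.7: about 11 to 16 N down on the head drives it to 2 mm (12 to 16 is safe, about 1 N more per mm of depth); then it locks. It bites with its narrow end 33 to 63 mm below the mouth, is tight about 12 mm deeper.
- wedge: Orange plastic wedge with a square head, about 50 g, standing narrow end down in a rack slot, leaning a degree or two. Origin: middle of its narrow end, z up the wedge. Blade 95 mm long, 24 mm wide (y); one face upright at x = -2 mm, the other slopes from x = +2 to +17.8 mm under the head: +x is the sloping side. Head: z 95 to 121, x -3 to +19, y -13 to +13 mm, sides upright, good to grip.
- head (a point): Middle of the top of the wedge's head (on the wedge at x 8, y 0, z 121 mm): the place to tap.
- rack: White block 60 mm (x) by 210 mm (y), 60 mm high, with three upright slots in a row at y = -62, 0 and +62 mm, 50 mm deep, floor 10 mm above the bench; fixed. Origin: underside at the middle slot. The wedge stands in it with its axes parallel to the rack's.
- packer: Bystander in the rack: dark steel strip 10 x 24 x 88 mm, no head; origin at its foot.
- batten: Bystander in the rack: dark wooden strip 12 x 22 x 110 mm, no head; origin at its foot.
- spray: Bystander: clear bottle with orange cap, 64 mm across, 170 mm high; origin under its centre.
- spawn_jar: Bystander: amber jar with white lid, 80 mm across, 120 mm high; origin under its centre.
- dish_a: Bystander: white culture dish, 94 mm across, 16 mm high; origin under its centre.
- dish_b: Bystander: another such dish.
- tape: Bystander: blue ring 90 mm across, 24 mm high; origin under its centre.
- driver: Bystander: screwdriver lying on the bench; origin under its middle.

How it is judged (in metres and radians):
On the way, in this order (a step that is already met when the one before it is completed fails the run):
1. the wedge stands started in the gap, narrow end at least 28 mm below the mouth, upright, let go by the fingers, and still loose: the filter is pushed less than 1 mm (z of wedge in the frame of gap below -0.028 m and y of wedge in the frame of gap between -0.022 and 0.022 m and angle between wedge's own z axis and vertical below 0.12 rad and contact force between the fingers and wedge below 0.1 N and value of joint filter below 0.001 m), for 0.2 s.
2. the wedge is driven tight: the filter is pushed 1.3 to 3.0 mm into its gasket (z of wedge in the frame of gap below -0.028 m and y of wedge in the frame of gap between -0.022 and 0.022 m and angle between wedge's own z axis and vertical below 0.12 rad and value of joint filter between 0.0013 and 0.003 m), for 0.2 s.
At the end, for the whole second after the job is handed in: The wedge stands upright (within 0.12 rad) and at rest in the gap, its narrow end at least 28 mm below the mouth and within 22 mm of the gap's middle along the rail, let go, and the filter stays pushed 1.3 to 3.0 mm into its gasket (all of step 2 and contact force between the fingers and wedge below 0.1 N and linear speed of wedge below 0.02 m/s); the robot touches nothing.
It fails at once if the filter is overstressed: more than 25 N between wedge and filter, or it is pushed more than 4 mm (contact force between wedge and filter above 25 N or value of joint filter above 0.004 m).
It fails at once if a bystander is moved more than 30 mm (distance of any of packer, batten, spray, spawn_jar, dish_a, dish_b, tape, driver from where it was at the start of the episode above 0.03 m).
It also fails if it takes over 51 s, if anything falls off the work surface, if the arm or the gripper's body presses on something with over 40 N, if the wrist force passes 120 N, or if a joint passes its speed limit or range.

ROBOT

A 6-joint arm with a two-finger parallel gripper is mounted at the origin on the work surface. World frame = base frame: x ahead of the robot, y to its left, z up, the work surface at z = 0. Lengths are in m, angles in degrees, forces in N, time in s.
With the tool pointing down it reaches from about 0.375 to 0.9 m from the base axis. Payload 3.1 kg.
Tool frame: the origin (TCP) lies at the very end of the fingers, on their centre line; the grasp point (between the pads) lies 19 mm behind it (bot.hold_point_z is the z of the grasp point in the tool frame, in m); z points along the fingers, y is the direction in which the jaws open and shut (so a half turn about z gives the same grasp; the last joint's range is limited). The gripper opens to 87 mm and grips with 3 to 60 N. Pads are 19 mm wide; open, the fingers measure 117 mm over their backs; the gripper's body (75 mm by 190 mm) begins 51 mm behind the grasp point.
Start: joints at [66.434, 30.224, 82.088, -0, 67.689, -10.227], TCP at [0.144, 0.608, 0.223] pointing down, gripper open.
Joint ranges: [-176.69, 176.69], [-43.24, 126.21], [12.49, 139.97], [-82, 262], [0, 151.66], [-163.58, 163.58]. Speed limits (degrees/s): [159.86, 159.86, 180, 180, 180, 180].

INTERFACE

Orientations are given as a 3x3 rotation matrix whose columns are the frame's x, y, z axes.
In Python, from rig import bot gives the robot as it stands.
- The arm moves only by the tool servo_tool, never from a script. Its argument "increments" is a list of rows, each a list of 3 entries, a list of its own where there are three numbers: the closure, from 0 (fully open) to 1 (shut), then the shift along the tool's x, y, z in mm, then the turn about the tool's z in degrees. In form: [[claw, [x, y, z], turn], ...]. A call has 1 to 5 rows; each row shifts and turns the commanded pose from where the row before left it, along the tool's axes as they then stand; what a row does not reach is not made up. A row lasts 1/8 s, in which the tool goes at most 62.5 mm and 10.7 degrees, less where a joint would pass 70% of its speed; a pose out of reach is approached as far as the arm can. A call with a gripper value outside its range is refused whole. The fingers move at their own pace and stop on an object; the grip force is fixed at half the most. Time passes only in rows, so rows that do not move let the fingers close. It gives the time, the measured TCP pose, the force and the opening at its end, in the units of the state.
- bot.read_state(): the state, without advancing time (a new reading comes with each control period).
- bot.capture(name): name is "scene" or "top"; returns (picture, depth): 400x640x3 uint8, blue, green, red; 400x640 float32, m along the optical axis (not along the pixel's ray), 0 where there is no reading.
- bot.camera_info(name): a dict with "K" (3x3 intrinsics, pixels), "R" (3x3) and "t" (3): a world point X has camera coordinates R X + t. Camera axes: x right, y down, z forward; pixel columns grow to the right and rows downward; lengths in m; the calibration is good to about 2 mm. A picture is of the moment at which its call begins. camera_info takes no time and is no camera call.
- bot.hand_in(): hands the job in, once; it reports no verdict.
Trained networks look in the newest picture that a camera, given by its name, has taken for a name from the list of things; names that differ only in an ending like _2 or _b are one class to them, and where a whole thing is asked for, a point or a joint stands for the part that bears it (a point fixed in the world has none). Each returns a list of dicts, best first, with "p" (0 to 1); they miss things now and then, are a little off and sometimes report something else, mostly with a low value. They report only what shows in the picture. A call takes as long as a camera call.
- bot.find_in(camera, thing): "bbox" ([left, top, right, bottom] in pixels, round what is visible of it).
- bot.trace(camera, thing): "region" (400x640 bool, what is visible of it) and "bbox" ([left, top, right, bottom] in pixels, round what is visible of it).
The state is a dict: "time_s": time; "joint_positions": joint angles; "qvel": joint speeds; "tau": joint torques, N m; "position": TCP position; "tcp_rot": TCP orientation; "force": force on the tool from outside, world axes, zero at the start; "moment": the same for the moment, N m; "opening": opening from 0.0 (shut) to 1.0 (fully open).
Only numpy, scipy, OpenCV 4.12 (cv2) and the standard library are available. Lean on these libraries where they do the work, as an engineer would, in place of code of your own. Each camera call takes 0.05 s, during which the arm holds its last target.

## Working session

There is one attempt and no reset: what is moved stays moved. The work goes in short steps, Python scripts to look and compute and a tool call to move; the robot and the scene stay as the last step left them, time stands still between calls to the robot, and variables do not carry over. Pictures are saved under pics/ and viewed, and the job is handed in when it is done.

Besides the shell and the picture viewer there is one more tool, called after "Emit:" in YAML: its name, and indented under it one key for each argument. servo_tool: Moves the arm, as the interface text tells. Its arguments: {"type":"object","properties":{"increments":{"type":"array","items":{"type":"array"}}},"required":["increments"]}

```bash
mkdir -p pics; ls; python3 - <<'E'
from rig import bot
import cv2,numpy as np
s=bot.read_state();print(s['time_s'],s['position'],s['tcp_rot'],s['opening'],s['force'],bot.hold_point_z)
for c in('scene','top'):
    p,d=bot.capture(c);cv2.imwrite(f'pics/{c}0.png',p);np.savez(f'{c}0.npz',p=p,d=d)
    i=bot.camera_info(c);print(c,i)
    for t in('wedge','rack','shoe','housing','packer','batten','head'):
        r=bot.find_in(c,t);print(t,[(x['bbox'],round(x['p'],2)) for x in r[:3]])
print(bot.read_state()['time_s'])
E
```

```text
pics
0.0 [0.14388408 0.60746123 0.22156968] [[-9.73015435e-01  2.30738456e-01 -8.53696478e-04]
 [ 2.30739736e-01  9.73013472e-01 -1.98924211e-03]
 [ 3.71663520e-04 -2.13254498e-03 -9.99997657e-01]] 0.9993875897770466 [-0.10549082 -0.0962819  -0.26110977] -0.0187
scene {'K': array([[458.53845979,   0.        , 323.98335876],
       [  0.        , 458.53845979, 198.47301379],
       [  0.        ,   0.        ,   1.        ]]), 'R': array([[ 0.02657224,  0.99955681, -0.01342022],
       [ 0.59619774, -0.02662244, -0.8023961 ],
       [-0.80239777,  0.01332036, -0.59664092]]), 't': array([-0.04713294, -0.23650503,  1.74649116])}
wedge [([239.3, 184.6, 251.5, 208.2], 0.82)]
rack [([190.7, 196.5, 271.3, 229.3], 0.63), ([239.5, 184.5, 255.0, 208.6], 0.31)]
shoe [([307.0, 190.8, 419.0, 259.9], 0.84)]
housing [([294.2, 179.6, 432.6, 297.8], 0.83)]
packer [([205.8, 190.0, 209.9, 204.9], 0.44)]
batten [([221.7, 186.6, 236.0, 203.8], 0.66)]
head [([140.2, 246.0, 176.3, 276.2], 0.74), ([241.8, 184.8, 256.7, 211.9], 0.71)]
top {'K': array([[368.27547906,   0.        , 317.45349567],
       [  0.        , 368.27547906, 198.5360259 ],
       [  0.        ,   0.        ,   1.        ]]), 'R': array([[-1.50560475e-04, -9.99794816e-01,  2.02559207e-02],
       [-9.95741816e-01, -1.71741885e-03, -9.21698821e-02],
       [ 9.21857582e-02, -2.01835444e-02, -9.95537247e-01]]), 't': array([0.03762131, 0.56313883, 1.12855362])}
wedge [([382.2, 210.6, 396.7, 221.3], 0.56)]
rack [([368.8, 203.7, 440.7, 238.5], 0.63)]
shoe [([242.9, 131.3, 336.2, 213.4], 0.86)]
housing [([234.6, 119.4, 348.0, 234.0], 0.65)]
packer [([425.6, 223.2, 432.4, 225.9], 0.54)]
batten [([403.5, 215.4, 419.7, 225.1], 0.56)]
head [([384.3, 210.8, 398.1, 220.4], 0.66), ([369.0, 202.7, 442.3, 240.9], 0.21)]
0.8
```

```bash
python3 - <<'E'
import cv2
p=cv2.imread('pics/top0.png');cv2.imwrite('pics/top0c.png',cv2.resize(p[110:250,225:450],None,fx=3.5,fy=3.5,interpolation=cv2.INTER_CUBIC))
p=cv2.imread('pics/scene0.png');cv2.imwrite('pics/scene0c.png',cv2.resize(p[160:310,180:440],None,fx=3,fy=3,interpolation=cv2.INTER_CUBIC))
E
```

```text
(no output)
```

View pics/scene0.png

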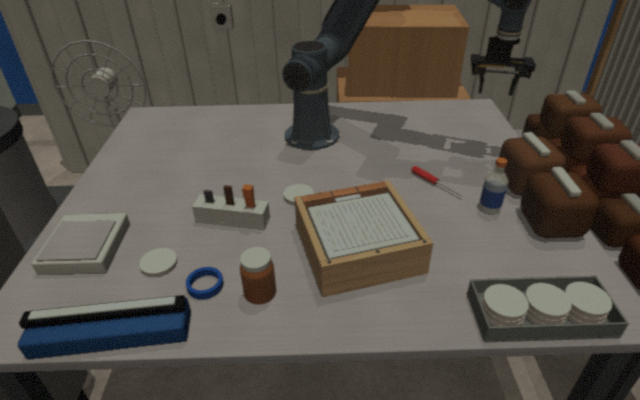

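View pics/top0.png

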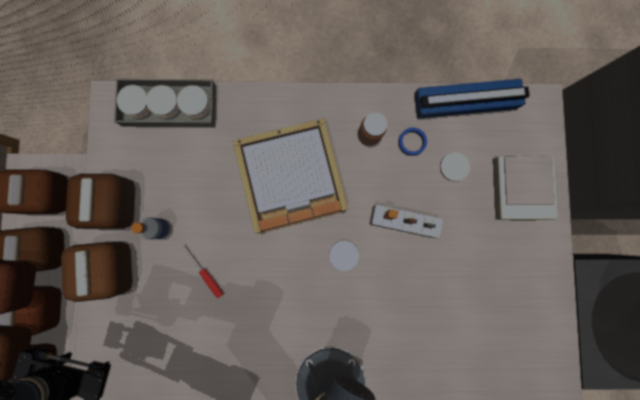

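```bash
sleep 0
```

```text
(no output)
```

View pics/top0c.png

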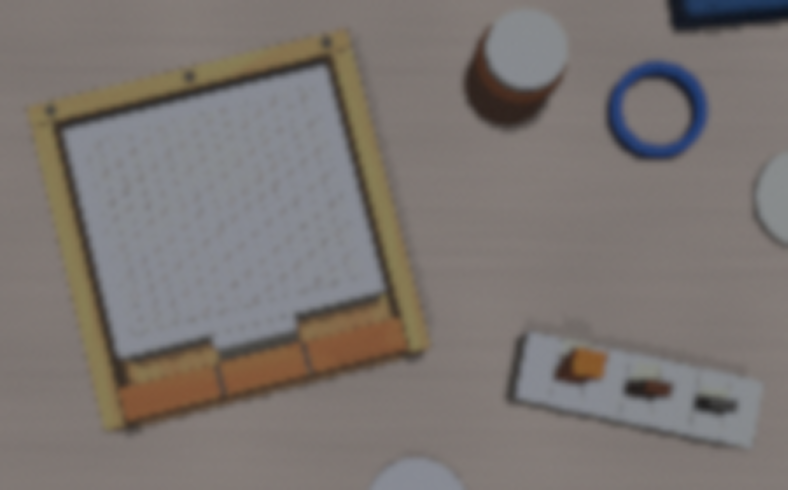

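View pics/scene0c.png

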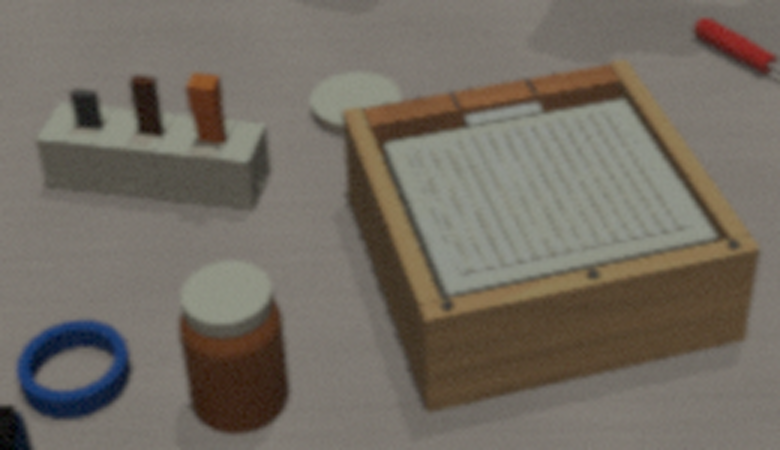

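```bash
cat > h.py <<'E'
import numpy as np,cv2
from rig import bot
def cloud(c,d):
    i=bot.camera_info(c);K,R,t=i['K'],np.array(i['R']),np.array(i['t'])
    v,u=np.mgrid[:400,:640]
    P=np.stack([(u-K[0,2])/K[0,0]*d,(v-K[1,2])/K[1,1]*d,d],-1)
    W=(P-t)@R; W[d==0]=np.nan
    return W
def onplane(c,uv,z):
    i=bot.camera_info(c);K,R,t=i['K'],np.array(i['R']),np.array(i['t'])
    uv=np.atleast_2d(uv).astype(float)
    r=np.c_[(uv[:,0]-K[0,2])/K[0,0],(uv[:,1]-K[1,2])/K[1,1],np.ones(len(uv))]@R
    o=-R.T@t
    return o+r*((z-o[2])/r[:,2])[:,None]
def proj(c,X):
    i=bot.camera_info(c);K,R,t=i['K'],np.array(i['R']),np.array(i['t'])
    Y=np.atleast_2d(X)@R.T+t;Y=Y@K.T;return Y[:,:2]/Y[:,2:]
E
python3 - <<'E'
from h import *
for c in('top','scene'):
    z=np.load(c+'0.npz');W=cloud(c,z['d'])
    print(c,'table z',np.nanmedian(W[300:340,300:400,2]) )
    for nm,cx,lo,hi in(('housing',None,.085,.125),('rack',None,.045,.075)):
        bb={'top':{'housing':(228,112,355,240),'rack':(362,198,448,244)},'scene':{'housing':(288,174,438,302),'rack':(186,190,276,234)}}[c][nm]
        S=W[bb[1]:bb[3],bb[0]:bb[2]]
        m=(S[...,2]>lo)&(S[...,2]<hi)
        Q=S[m]
        q=Q[:,:2].astype(np.float32)
        r=cv2.minAreaRect(q*1000);print(nm,len(q),np.median(Q[:,2]),r)
    if c=='top':
        S=W[205:228,375:440]; 
        for lo,hi in((.085,.11),(.11,.127),(.127,.15)):
            k=(S[...,2]>lo)&(S[...,2]<hi);vv,uu=np.where(k)
            print(lo,[(u+375,v+205,*(np.round(S[v,u]*1000,0))) for v,u in zip(vv,uu)])
E
```

```text
top table z 0.0004867737053537558
housing 8202 0.10369614272686442 ((627.5806274414062, 121.6236572265625), (282.5455627441406, 280.2880554199219), 14.479589462280273)
rack 1173 0.0604086298237174 ((492.3011169433594, -234.1920166015625), (210.84999084472656, 60.317344665527344), 77.97738647460938)
0.085 [(np.int64(387), np.int64(211), np.float64(520.0), np.float64(-165.0), np.float64(96.0)), (np.int64(386), np.int64(212), np.float64(518.0), np.float64(-164.0), np.float64(86.0)), (np.int64(387), np.int64(212), np.float64(517.0), np.float64(-164.0), np.float64(104.0)), (np.int64(387), np.int64(213), np.float64(514.0), np.float64(-163.0), np.float64(106.0)), (np.int64(386), np.int64(214), np.float64(511.0), np.float64(-163.0), np.float64(94.0)), (np.int64(386), np.int64(215), np.float64(508.0), np.float64(-162.0), np.float64(97.0)), (np.int64(386), np.int64(216), np.float64(505.0), np.float64(-162.0), np.float64(95.0)), (np.int64(387), np.int64(217), np.float64(503.0), np.float64(-166.0), np.float64(89.0)), (np.int64(388), np.int64(217), np.float64(502.0), np.float64(-168.0), np.float6
[... 15338 characters left out ...]
oat64(-175.0), np.float64(132.0)), (np.int64(394), np.int64(217), np.float64(501.0), np.float64(-177.0), np.float64(132.0)), (np.int64(395), np.int64(217), np.float64(501.0), np.float64(-180.0), np.float64(132.0)), (np.int64(396), np.int64(217), np.float64(501.0), np.float64(-183.0), np.float64(133.0)), (np.int64(397), np.int64(217), np.float64(501.0), np.float64(-186.0), np.float64(131.0))]
scene table z 0.0011522712763890777
housing 8312 0.10454815933049665 ((629.2220458984375, 120.69265747070312), (286.6578063964844, 281.3421630859375), 14.462641716003418)
rack 1152 0.060948161024001926 ((494.30242919921875, -235.59022521972656), (212.20021057128906, 69.31285858154297), 76.84083557128906)
```

```bash
cat >> h.py <<'E'
def plan(goal,ang,n,claw=0.0,s=None):
    """goal xyz mm of TCP, ang = world angle of tool y deg; straight line in n rows"""
    s=s or bot.read_state();p=np.array(s['position'])*1000;R=np.array(s['tcp_rot'])
    a0=np.degrees(np.arctan2(R[1,1],R[0,1]));turn=-(ang-a0);turn=(turn+180)%360-180
    step=(np.array(goal)-p)/n
    print('from',p.round(1),round(a0,2),'turn',round(turn,2))
    for k in range(n):
        a=np.radians(a0-turn*k/n)
        y=np.array([np.cos(a),np.sin(a),0]);z=np.array([0,0,-1.]);x=np.cross(y,z)
        print([claw,[round(float(step@v),1) for v in(x,y,z)],round(turn/n,1)])
def st():
    s=bot.read_state();R=np.array(s['tcp_rot'])
    print(round(s['time_s'],2),np.round(np.array(s['position'])*1000,2),'ang',round(np.degrees(np.arctan2(R[1,1],R[0,1])),2),'tilt',np.round(R[:2,2],4),'F',np.round(s['force'],2),'M',np.round(s['moment'],2),'op',round(s['opening'],4))
E
python3 - <<'E'
from h import *
z=np.load('top0.npz');W=cloud('top',z['d']);S=W[205:222,382:402].reshape(-1,3)
S=S[S[:,2]>.122];print(np.median(S,0),cv2.minAreaRect((S[:,:2]*1000).astype(np.float32)))
# rail marks & rail edges: housing frame map of dark pixels
W=W*1000;a=np.radians(14.48);c=np.array([627.6,121.6]);ex=np.array([np.cos(a),np.sin(a)]);ey=np.array([-ex[1],ex[0]])
# rectify top view onto plane z=105 in housing frame, 0.5mm/px
xs=np.arange(-150,-60,.5);ys=np.arange(-90,90,.5)
X,Y=np.meshgrid(xs,ys,indexing='ij')
P=np.stack([(c[0]+X*ex[0]+Y*ey[0])/1000,(c[1]+X*ex[1]+Y*ey[1])/1000,np.full_like(X,.105)],-1).reshape(-1,3)
uv=proj('top',P).reshape(*X.shape,2).astype(np.float32)
im=cv2.remap(z['p'],uv[...,0],uv[...,1],cv2.INTER_CUBIC)
cv2.imwrite('pics/rect.png',cv2.resize(im[::-1,::-1],None,fx=2.2,fy=2.2))
g=im.astype(int)
print('profile y in[-15,15]');
for i in range(0,len(xs),3): print(xs[i],im[i,150:210].mean(0).round(),end=' ')
zi=cv2.remap((W[...,2]).astype(np.float32),uv[...,0],uv[...,1],cv2.INTER_LINEAR)
print();print([(xs[i],round(float(np.median(zi[i,150:210])))) for i in range(0,len(xs),4)])
print('rail along y'); r=im[(xs>-136)&(xs<-118)].mean((0));print([(ys[j],r[j].round().astype(int).tolist()) for j in range(0,360,6)])
plan((330,420,223),30,5)
E
```

```text
[ 0.51229527 -0.17491617  0.13081567] ((511.6883239746094, -175.07437133789062), (26.071365356445312, 21.444673538208008), 78.68157958984375)
profile y in[-15,15]
-150.0 [114. 118. 126.] -148.5 [109. 113. 121.] -147.0 [100. 105. 115.] -145.5 [ 88.  96. 107.] -144.0 [ 75.  86. 100.] -142.5 [63. 76. 93.] -141.0 [53. 68. 87.] -139.5 [48. 66. 88.] -138.0 [48. 69. 96.] -136.5 [ 51.  76. 108.] -135.0 [ 54.  82. 120.] -133.5 [ 56.  86. 128.] -132.0 [ 57.  88. 132.] -130.5 [ 57.  88. 133.] -129.0 [ 57.  88. 133.] -127.5 [ 57.  88. 134.] -126.0 [ 58.  89. 134.] -124.5 [ 58.  90. 133.] -123.0 [ 58.  90. 133.] -121.5 [ 59.  92. 133.] -120.0 [ 60.  93. 134.] -118.5 [ 60.  94. 134.] -117.0 [ 61.  95. 133.] -115.5 [ 61.  95. 133.] -114.0 [ 61.  94. 130.] -112.5 [ 61.  92. 125.] -111.0 [ 61.  87. 115.] -109.5 [ 61.  80. 102.] -108.0 [60. 73. 88.] -106.5 [61. 69. 77.] -105.0 [63. 68. 72.] -103.5 [67. 71. 73.] -102.0 [75. 77. 78.] -100.5 [88. 88. 88.] -99.0 [105. 102. 101.] -97.5 [121. 116. 114.] -96.0 [134. 127. 125.] -94.5 [141. 133. 131.] -93.0 [144. 137. 134.] -91.5 [145. 137. 134.] -90.0 [144. 1
[... 3327 characters left out ...]
 [57, 86, 131]), (np.float64(54.0), [56, 87, 131]), (np.float64(57.0), [57, 87, 131]), (np.float64(60.0), [57, 87, 131]), (np.float64(63.0), [56, 86, 131]), (np.float64(66.0), [57, 87, 131]), (np.float64(69.0), [57, 87, 131]), (np.float64(72.0), [56, 86, 131]), (np.float64(75.0), [56, 85, 130]), (np.float64(78.0), [56, 86, 130]), (np.float64(81.0), [56, 86, 131]), (np.float64(84.0), [56, 86, 131]), (np.float64(87.0), [55, 85, 131])]
from [144.1 608.1 222.6] 76.67 turn 46.67
[0.0, [-44.9, -28.0, -0.1], np.float64(9.3)]
[0.0, [-48.8, -20.4, -0.1], np.float64(9.3)]
[0.0, [-51.5, -12.2, -0.1], np.float64(9.3)]
[0.0, [-52.8, -3.7, -0.1], np.float64(9.3)]
[0.0, [-52.7, 4.9, -0.1], np.float64(9.3)]
```

View pics/rect.png

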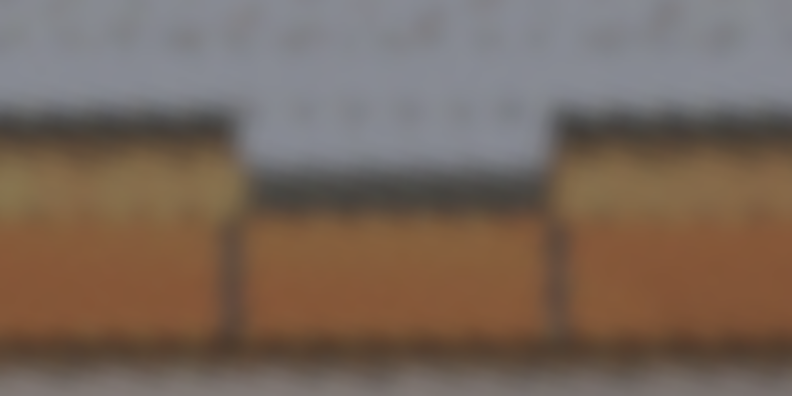

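Emit:
servo_tool:
  increments:
    - [0,[-45,-28,0],9.3]
    - [0,[-49,-20,0],9.3]
    - [0,[-51,-12,0],9.3]
    - [0,[-53,-4,0],9.3]
    - [0,[-53,5,0],9.3]

```text
time_s: 1.42
position: [0.3319, 0.4192, 0.2228]
tcp_rot: [[-0.498, 0.867, 0.001], [0.867, 0.498, 0.0], [0.0, 0.001, -1.0]]
force: [2.2, -0.1, 0.2]
opening: 1.0
```

```bash
python3 -c "
from h import *
st();plan((512,-175,190),-12,11,0.5)"
```

```text
1.43 [331.87 419.17 222.79] ang 29.87 tilt [0.0006 0.0005] F [ 2.24 -0.1   0.16] M [-0.02 -0.03  0.04] op 1.0002
from [331.9 419.2 222.8] 29.87 turn 41.87
[0.5, [-55.0, -12.7, 3.0], np.float64(3.8)]
[0.5, [-55.7, -9.0, 3.0], np.float64(3.8)]
[0.5, [-56.2, -5.3, 3.0], np.float64(3.8)]
[0.5, [-56.4, -1.6, 3.0], np.float64(3.8)]
[0.5, [-56.4, 2.2, 3.0], np.float64(3.8)]
[0.5, [-56.1, 5.9, 3.0], np.float64(3.8)]
[0.5, [-55.6, 9.6, 3.0], np.float64(3.8)]
[0.5, [-54.9, 13.3, 3.0], np.float64(3.8)]
[0.5, [-53.8, 16.9, 3.0], np.float64(3.8)]
[0.5, [-52.6, 20.5, 3.0], np.float64(3.8)]
[0.5, [-51.1, 23.9, 3.0], np.float64(3.8)]
```

Emit:
servo_tool:
  increments:
    - [0.3,[-55,-12.7,3],3.8]
    - [0.3,[-55.7,-9,3],3.8]
    - [0.3,[-56.2,-5.3,3],3.8]
    - [0.3,[-56.4,-1.6,3],3.8]
    - [0.3,[-56.4,2.2,3],3.8]

```text
time_s: 2.05
position: [0.4147, 0.1491, 0.2078]
tcp_rot: [[-0.192, 0.981, 0.001], [0.981, 0.192, 0.0], [-0.0, 0.001, -1.0]]
force: [0.3, -0.5, -0.2]
opening: 0.705
```

Emit:
servo_tool:
  increments:
    - [0.3,[-56.1,5.9,3],3.8]
    - [0.3,[-55.6,9.6,3],3.8]
    - [0.3,[-54.9,13.3,3],3.8]
    - [0.3,[-53.8,16.9,3],3.8]
    - [0.3,[-52.6,20.5,3],3.8]

```text
time_s: 2.68
position: [0.498, -0.1209, 0.1927]
tcp_rot: [[0.139, 0.99, 0.001], [0.99, -0.139, -0.0], [-0.0, 0.001, -1.0]]
force: [1.5, -0.5, -0.3]
opening: 0.703
```

```bash
python3 -c "
from h import *
st();plan((512,-175,190),-12,2,0.3)"
```

```text
2.67 [ 497.98 -120.86  192.73] ang -7.99 tilt [ 0.0009 -0.0002] F [ 1.52 -0.52 -0.33] M [-0.05  0.02 -0.02] op 0.7028
from [ 498.  -120.9  192.7] -7.99 turn 4.01
[0.3, [-25.8, 10.7, 1.4], np.float64(2.0)]
[0.3, [-25.4, 11.6, 1.4], np.float64(2.0)]
```

Emit:
servo_tool:
  increments:
    - [0.3,[-25.8,10.7,1.4],2]
    - [0.3,[-25.4,11.6,1.4],2]
    - [0.3,[0,0,20],0]
    - [0.3,[0,0,20],0]
    - [0.3,[0,0,0],0]

```text
time_s: 3.3
position: [0.5105, -0.1724, 0.1486]
tcp_rot: [[0.205, 0.979, -0.003], [0.979, -0.205, 0.002], [0.001, -0.003, -1.0]]
force: [-0.1, 0.2, 0.8]
opening: 0.698
```

```bash
python3 - <<'E'
from h import *
st();plan((512,-175,102),-12,3,0.3)
for c,(u,v) in (('top',(390,215)),('scene',(245,195))):
    p,d=bot.capture(c);q=p[v-40:v+40,u-50:u+50];cv2.imwrite(f'pics/{c}1.png',cv2.resize(q,None,fx=6,fy=6,interpolation=cv2.INTER_CUBIC))
E
```

```text
3.3 [ 510.55 -172.44  148.57] ang -11.86 tilt [-0.003   0.0018] F [-0.06  0.19  0.77] M [-0.11  0.1   0.04] op 0.6979
from [ 510.5 -172.4  148.6] -11.86 turn 0.14
[0.3, [-0.7, 0.6, 15.5], np.float64(0.0)]
[0.3, [-0.7, 0.7, 15.5], np.float64(0.0)]
[0.3, [-0.7, 0.7, 15.5], np.float64(0.0)]
```

View pics/top1.png

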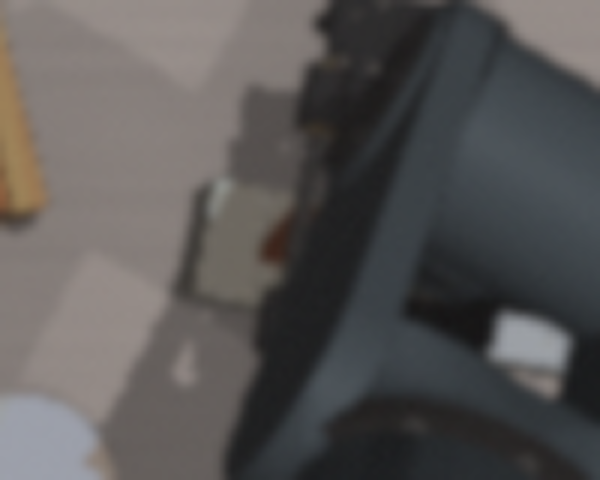

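View pics/scene1.png

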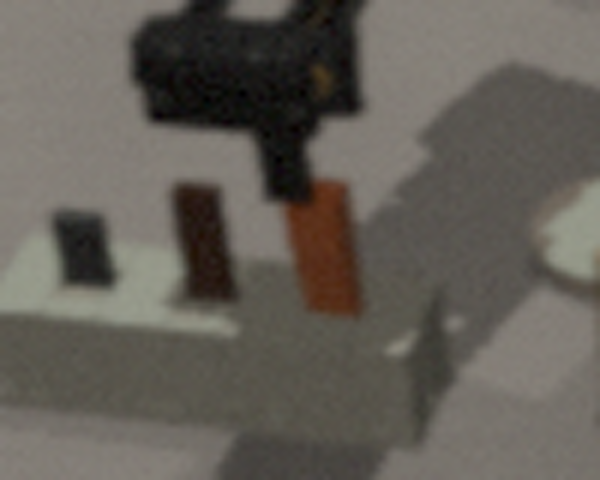

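```bash
python3 - <<'E'
from h import *
a=np.radians(-12);ex=np.array([np.cos(a),np.sin(a)]);ey=np.array([-ex[1],ex[0]])
def w(o,x,y,z): return np.r_[o+ex*x+ey*y,z]/1000
h=np.array([511.9,-175.1]);f=np.array([510.5,-172.4])
for n,o,pts in(('head',h,[(11,-13,131),(11,13,131),(11,-12,70),(11,12,70)]),('finger',f,[(30,-9.5,148.6),(30,9.5,148.6)])):
    for q in pts: 
        uv=proj('scene',w(o,*q))[0]; print(n,q,((uv-[195,155])*6).round())
E
```

```text
head (11, -13, 131) [278. 202.]
head (11, 13, 131) [333. 208.]
head (11, -12, 70) [296. 309.]
head (11, 12, 70) [345. 314.]
finger (30, -9.5, 148.6) [273. 193.]
finger (30, 9.5, 148.6) [314. 197.]
```

```bash
python3 - <<'E'
from h import *
a=np.radians(-12);ex=np.array([np.cos(a),np.sin(a)]);ey=np.array([-ex[1],ex[0]])
z=np.load('scene0.npz');W=cloud('scene',z['d'])*1000;p=z['p'].astype(int)
m=(p[...,2]-p[...,0]>70);m[:180]=0;m[215:]=0;m[:,:236]=0;m[:,262:]=0
for v in range(182,212):
    u=np.where(m[v])[0]
    if len(u): print(v,u.min(),u.max(),np.nanmedian(W[v,u],0).round(), 'yrange',W[v,u[0],1].round(),W[v,u[-1],1].round())
# rack edges in scene
S=W[186:236,186:280].reshape(-1,3);k=(abs(S[:,2]-60)<4);print(cv2.minAreaRect(S[k][:,:2].astype(np.float32)))
z=np.load('top0.npz');p=z['p'].astype(int);W=cloud('top',z['d'])*1000
m=(p[...,2]-p[...,0]>60);m[:200]=0;m[225:]=0;m[:,:380]=0;m[:,402:]=0
for v in range(200,225):
    u=np.where(m[v])[0]
    if len(u): print(v,u.min(),u.max(),onplane('top',[[u.min()-.5,v],[u.max()+.5,v]],.131)[:,:2].round(4).tolist())
E
```

```text
185 244 250 [ 506. -176.  133.] yrange -184.0 -168.0
186 244 251 [ 509. -174.  132.] yrange -184.0 -165.0
187 243 251 [ 513. -175.  131.] yrange -187.0 -164.0
188 243 251 [ 518. -174.  131.] yrange -186.0 -164.0
189 244 250 [ 524. -174.  133.] yrange -182.0 -166.0
190 249 249 [ 531. -168.  134.] yrange -168.0 -168.0
((492.0586853027344, -235.51312255859375), (211.8963623046875, 67.4600830078125), 77.98348999023438)
210 390 393 [[0.5209, -0.1652], [0.5209, -0.1766]]
211 389 396 [[0.518, -0.1622], [0.5181, -0.1851]]
212 389 397 [[0.5152, -0.1622], [0.5152, -0.1879]]
213 389 396 [[0.5123, -0.1621], [0.5124, -0.185]]
214 389 396 [[0.5095, -0.1621], [0.5095, -0.185]]
215 389 396 [[0.5066, -0.162], [0.5067, -0.1849]]
216 389 396 [[0.5038, -0.162], [0.5038, -0.1848]]
217 394 395 [[0.501, -0.1762], [0.501, -0.1819]]
```

Emit:
servo_tool:
  increments:
    - [0.3,[0,0,0],0]
    - [0.3,[0,0,0],0]

```text
time_s: 3.65
position: [0.5121, -0.173, 0.1505]
tcp_rot: [[0.205, 0.979, 0.001], [0.979, -0.205, -0.001], [-0.001, 0.002, -1.0]]
force: [0.9, -0.6, -0.6]
opening: 0.7
```

```bash
python3 -c "
from h import *
st();plan((512,-174.5,102),-12,3,0.3)"
```

```text
3.65 [ 512.05 -172.99  150.55] ang -11.82 tilt [ 0.0014 -0.0008] F [ 0.93 -0.58 -0.6 ] M [-0.1   0.04  0.01] op 0.7004
from [ 512.1 -173.   150.5] -11.82 turn 0.18
[0.3, [-0.5, 0.1, 16.2], np.float64(0.1)]
[0.3, [-0.5, 0.1, 16.2], np.float64(0.1)]
[0.3, [-0.5, 0.1, 16.2], np.float64(0.1)]
```

Emit:
servo_tool:
  increments:
    - [0.3,[-1.5,0.3,16],0.2]
    - [0.3,[0,0,16],0]
    - [0.3,[0,0,16],0]
    - [0.3,[0,0,0],0]
    - [0.3,[0,0,0],0]

```text
time_s: 4.28
position: [0.5116, -0.1744, 0.1015]
tcp_rot: [[0.209, 0.978, -0.0], [0.978, -0.209, 0.0], [0.0, -0.0, -1.0]]
force: [-0.5, -0.8, -0.1]
opening: 0.695
```

Emit:
servo_tool:
  increments:
    - [0.6,[0,0,0],0]
    - [0.9,[0,0,0],0]
    - [0.9,[0,0,0],0]
    - [0.9,[0,0,0],0]

```text
time_s: 4.78
position: [0.5116, -0.1744, 0.1019]
tcp_rot: [[0.209, 0.978, 0.0], [0.978, -0.209, -0.0], [-0.0, 0.0, -1.0]]
force: [-0.4, -0.4, 0.1]
opening: 0.33
```

```bash
python3 -c "
from h import *
st()"
```

```text
4.78 [ 511.62 -174.42  101.94] ang -12.04 tilt [ 0.0003 -0.0002] F [-0.36 -0.39  0.05] M [-0.11  0.03 -0.01] op 0.3303
```

Emit:
servo_tool:
  increments:
    - [0.9,[0,0,0],0]
    - [0.9,[0,0,0],0]
    - [0.9,[0,0,0],0]
    - [0.9,[0,0,0],0]

```text
time_s: 5.28
position: [0.5115, -0.1744, 0.1019]
tcp_rot: [[0.209, 0.978, -0.0], [0.978, -0.209, 0.0], [-0.0, -0.0, -1.0]]
force: [-1.6, -0.1, 2.7]
opening: 0.25
```

```bash
python3 -c "
from h import *
st()"
```

```text
5.28 [ 511.48 -174.39  101.87] ang -12.04 tilt [-0.0001  0.    ] F [-1.6  -0.13  2.75] M [-0.1   0.28 -0.06] op 0.2503
```

Emit:
servo_tool:
  increments:
    - [0.9,[0,0,-10],0]
    - [0.9,[0,0,-25],0]
    - [0.9,[0,0,-40],0]
    - [0.9,[0,0,-40],0]
    - [0.9,[0,0,0],0]

```text
time_s: 5.9
position: [0.5138, -0.1756, 0.2205]
tcp_rot: [[0.209, 0.978, 0.008], [0.978, -0.208, -0.004], [-0.003, 0.008, -1.0]]
force: [0.1, 0.7, -0.9]
opening: 0.247
```

```bash
python3 -c "
from h import *
st();plan((533.8,97.4,217),14.48,7,0.9)"
```

```text
5.9 [ 513.82 -175.6   220.45] ang -12.03 tilt [ 0.0076 -0.0044] F [ 0.08  0.73 -0.92] M [-0.1   0.02 -0.03] op 0.2471
from [ 513.8 -175.6  220.5] -12.03 turn -26.51
[0.9, [38.7, -5.3, 0.5], np.float64(-3.8)]
[0.9, [39.0, -2.8, 0.5], np.float64(-3.8)]
[0.9, [39.1, -0.2, 0.5], np.float64(-3.8)]
[0.9, [39.0, 2.4, 0.5], np.float64(-3.8)]
[0.9, [38.8, 5.0, 0.5], np.float64(-3.8)]
[0.9, [38.4, 7.5, 0.5], np.float64(-3.8)]
[0.9, [37.8, 10.0, 0.5], np.float64(-3.8)]
```

Emit:
servo_tool:
  increments:
    - [0.9,[38.7,-5.3,0],-3.8]
    - [0.9,[39,-2.8,0],-3.8]
    - [0.9,[39.1,-0.2,0],-3.8]
    - [0.9,[39,2.4,0],-3.8]
    - [0.9,[38.8,5,0],-3.8]

```text
time_s: 6.52
position: [0.525, 0.0219, 0.2156]
tcp_rot: [[-0.123, 0.992, -0.002], [0.992, 0.123, 0.0], [0.001, -0.002, -1.0]]
force: [1.1, 0.3, -1.6]
opening: 0.251
```

Emit:
servo_tool:
  increments:
    - [0.9,[38.4,7.5,0],-3.8]
    - [0.9,[25,7,0],-3.8]
    - [0.9,[12.8,4,0],0]
    - [0.9,[0,0,0],0]
    - [0.9,[0,0,0],0]

```text
time_s: 7.15
position: [0.5313, 0.098, 0.2165]
tcp_rot: [[-0.25, 0.968, -0.001], [0.968, 0.25, -0.0], [-0.0, -0.001, -1.0]]
force: [-0.3, 0.2, -0.9]
opening: 0.248
```

```bash
python3 - <<'E'
from h import *
st();plan((533.8,97.4,217),14.48,1,0.9)
for c,(u,v) in (('top',(300,215)),('scene',(350,190))):
    p,d=bot.capture(c);np.savez(c+'2.npz',p=p,d=d);q=p[v-50:v+50,u-60:u+60];cv2.imwrite(f'pics/{c}2.png',cv2.resize(q,None,fx=6,fy=6,interpolation=cv2.INTER_CUBIC))
E
```

```text
7.15 [531.29  97.96 216.46] ang 14.49 tilt [-0.0006 -0.0005] F [-0.28  0.22 -0.93] M [-0.14  0.    0.01] op 0.2476
from [531.3  98.  216.5] 14.49 turn 0.01
[0.9, [-1.2, 2.3, -0.5], np.float64(0.0)]
```

View pics/top2.png

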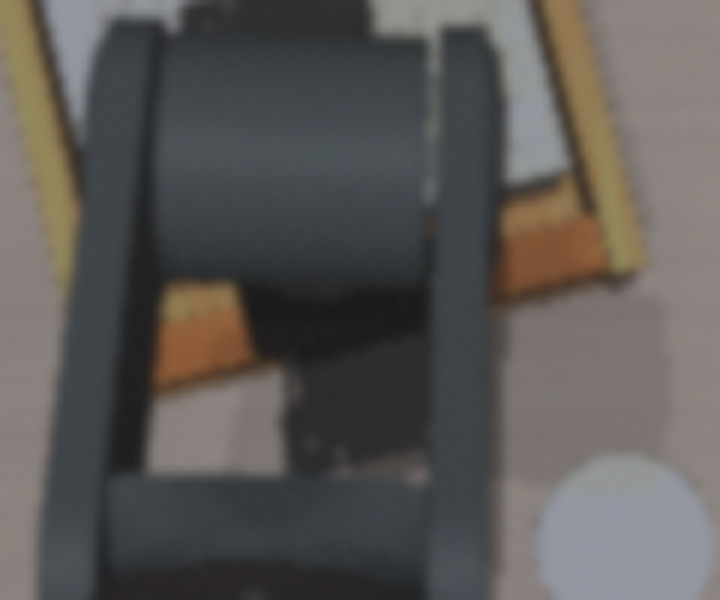

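View pics/scene2.png

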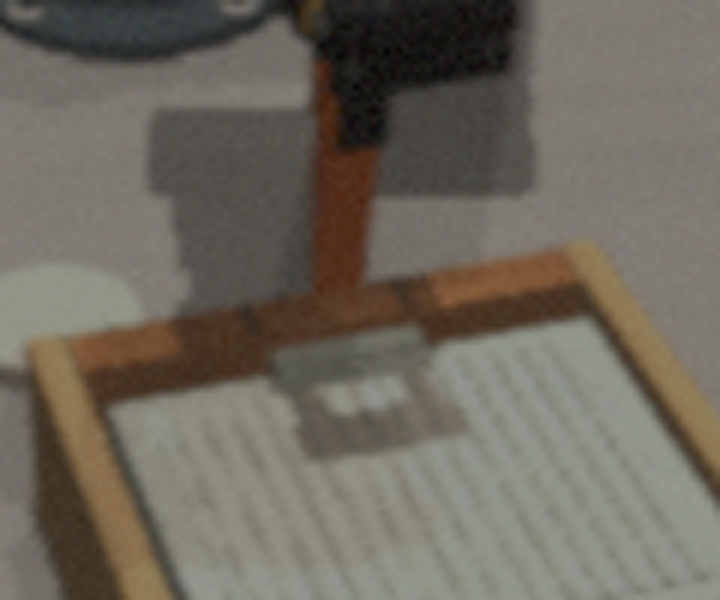

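```bash
python3 - <<'E'
from h import *
a=np.radians(14.49);ex=np.array([np.cos(a),np.sin(a)]);ey=np.array([-ex[1],ex[0]])
T=np.array([531.3,98.0]);o=T-8*ex
z=np.load('scene2.npz');p=z['p'].astype(int);W=cloud('scene',z['d'])*1000
m=(p[...,2]-p[...,0]>58);m[:145]=0;m[192:]=0;m[:,:338]=0;m[:,360:]=0
for v in range(145,192,2):
    u=np.where(m[v])[0]
    if len(u): print(v,u.min(),u.max(),np.nanmedian(W[v,u],0).round())
tz=124.5
for zz in(0,20,40,60,80,95,121):
    x=2+zz/6 if zz<=95 else 19; hw=12 if zz<=95 else 13
    q=[np.r_[o+ex*x+ey*s*hw,tz+zz]/1000 for s in(-1,1)]
    print(zz,proj('scene',np.array(q)).round(1).tolist())
E
```

```text
167 350 350 [534. 104. 201.]
169 348 350 [534. 101. 195.]
171 345 345 [539.  90. 192.]
173 350 350 [530. 104. 180.]
175 347 347 [528.  97. 173.]
177 346 347 [529.  95. 166.]
179 348 349 [526. 101. 158.]
181 345 345 [527.  92. 152.]
183 346 346 [526.  95. 145.]
185 347 347 [524.  98. 137.]
0 [[342.4, 189.8], [350.7, 188.3]]
20 [[342.8, 184.5], [351.3, 183.0]]
40 [[343.3, 179.0], [351.8, 177.5]]
60 [[343.8, 173.4], [352.4, 171.9]]
80 [[344.3, 167.6], [353.0, 166.1]]
95 [[344.6, 163.2], [353.5, 161.7]]
121 [[344.5, 154.8], [354.2, 153.2]]
```

Emit:
servo_tool:
  increments:
    - [0.9,[-1.2,2.3,0],0]
    - [0.9,[0,0,8],0]
    - [0.9,[0,0,4],0]
    - [0.9,[0,0,2],0]
    - [0.9,[0,0,0],0]

```text
time_s: 7.88
position: [0.5338, 0.0983, 0.2025]
tcp_rot: [[-0.251, 0.968, -0.001], [0.968, 0.251, 0.0], [0.0, -0.001, -1.0]]
force: [0.5, -0.2, -0.8]
opening: 0.25
```

```bash
python3 - <<'E'
from h import *
st();plan((533.8,97.4,193),14.48,1,0.9)
p,d=bot.capture('scene');u,v=350,190;q=p[v-50:v+50,u-60:u+60];cv2.imwrite(f'pics/scene3.png',cv2.resize(q,None,fx=6,fy=6,interpolation=cv2.INTER_CUBIC))
E
```

```text
7.88 [533.78  98.3  202.45] ang 14.57 tilt [-0.0006  0.    ] F [ 0.49 -0.21 -0.82] M [-0.07  0.    0.  ] op 0.2504
from [533.8  98.3 202.5] 14.57 turn 0.09
[0.9, [-0.9, -0.2, 9.5], np.float64(0.1)]
```

View pics/scene3.png

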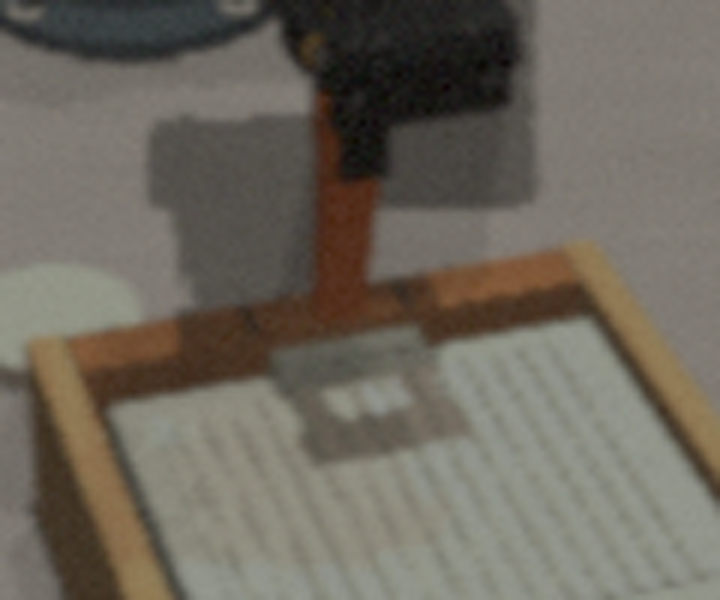

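Emit:
servo_tool:
  increments:
    - [0.9,[-0.9,-0.2,3],0]
    - [0.9,[0,0,3],0]
    - [0.9,[0,0,2],0]
    - [0.9,[0,0,2],0]
    - [0.9,[0,0,0],0]

```text
time_s: 8.55
position: [0.5339, 0.0973, 0.1926]
tcp_rot: [[-0.251, 0.968, -0.0], [0.968, 0.251, -0.0], [0.0, -0.0, -1.0]]
force: [-0.8, 0.2, -0.7]
opening: 0.25
```

```bash
python3 - <<'E'
from h import *
st();plan((533.8,97.4,187),14.48,1,0.9)
E
```

```text
8.55 [533.9   97.34 192.56] ang 14.56 tilt [-0.0003 -0.    ] F [-0.8   0.19 -0.74] M [-0.1  -0.   -0.01] op 0.2501
from [533.9  97.3 192.6] 14.56 turn 0.08
[0.9, [0.1, -0.1, 5.6], np.float64(0.1)]
```

Emit:
servo_tool:
  increments:
    - [0.9,[0,0,3],0]
    - [0.9,[0,0,3],0]
    - [0.9,[0,0,3],0]
    - [0.9,[0,0,0],0]
    - [0.9,[0,0,0],0]

```text
time_s: 9.18
position: [0.534, 0.0973, 0.1837]
tcp_rot: [[-0.251, 0.968, -0.0], [0.968, 0.251, -0.0], [0.0, -0.0, -1.0]]
force: [-0.1, -0.5, -1.1]
opening: 0.25
```

Emit:
servo_tool:
  increments:
    - [0.9,[0,-0.7,0],0]
    - [0.9,[0,-0.7,0],0]
    - [0.9,[0,0,0],0]

```text
time_s: 9.55
position: [0.5334, 0.0971, 0.184]
tcp_rot: [[-0.251, 0.968, 0.002], [0.968, 0.251, 0.0], [-0.0, 0.002, -1.0]]
force: [2.3, 0.4, -1.5]
opening: 0.252
```

Emit:
servo_tool:
  increments:
    - [0.9,[0,-0.5,0],0]
    - [0.9,[0,-0.5,0],0]
    - [0.9,[0,0,0],0]

```text
time_s: 9.93
position: [0.5328, 0.0968, 0.1841]
tcp_rot: [[-0.251, 0.968, 0.003], [0.968, 0.251, 0.0], [-0.0, 0.003, -1.0]]
force: [3.1, 0.4, -2.0]
opening: 0.252
```

Emit:
servo_tool:
  increments:
    - [0.9,[0,-0.5,0],0]
    - [0.9,[0,0,0],0]

```text
time_s: 10.18
position: [0.5324, 0.0967, 0.1842]
tcp_rot: [[-0.251, 0.968, 0.003], [0.968, 0.251, 0.0], [-0.0, 0.003, -1.0]]
force: [4.8, 2.2, 0.5]
opening: 0.246
```

Emit:
servo_tool:
  increments:
    - [0.9,[0,0.9,0],0]
    - [0.9,[0,0.8,0],0]
    - [0.9,[0,0,0],0]

```text
time_s: 10.55
position: [0.5327, 0.0969, 0.1838]
tcp_rot: [[-0.252, 0.968, -0.0], [0.968, 0.252, -0.0], [-0.0, -0.0, -1.0]]
force: [2.8, 0.9, 1.4]
opening: 0.257
```

Emit:
servo_tool:
  increments:
    - [0.9,[0,0,2],0]
    - [0.9,[0,0,2],0]
    - [0.9,[0,0,2],0]
    - [0.9,[0,0,0],0]
    - [0.9,[0,0,0],0]

```text
time_s: 11.18
position: [0.5326, 0.097, 0.1773]
tcp_rot: [[-0.251, 0.968, -0.001], [0.968, 0.251, -0.0], [0.0, -0.001, -1.0]]
force: [4.1, 0.6, -2.9]
opening: 0.248
```

Emit:
servo_tool:
  increments:
    - [0.9,[0,0,2],0]
    - [0.9,[0,0,2],0]
    - [0.9,[0,0,0],0]
    - [0.9,[0,0,0],0]

```text
time_s: 11.68
position: [0.5326, 0.0971, 0.1735]
tcp_rot: [[-0.251, 0.968, -0.0], [0.968, 0.251, 0.0], [0.0, -0.0, -1.0]]
force: [3.8, 1.5, -1.3]
opening: 0.251
```

Emit:
servo_tool:
  increments:
    - [0.9,[0,0.8,0],0]
    - [0.9,[0,0,0],0]
    - [0.9,[0,0,0],0]

```text
time_s: 12.05
position: [0.5329, 0.0972, 0.1735]
tcp_rot: [[-0.252, 0.968, -0.002], [0.968, 0.252, -0.0], [0.0, -0.002, -1.0]]
force: [1.8, -0.1, -1.5]
opening: 0.252
```

Emit:
servo_tool:
  increments:
    - [0.9,[0,0,2],0]
    - [0.9,[0,0,2],0]
    - [0.9,[0,0,0],0]
    - [0.9,[0,0,0],0]

```text
time_s: 12.55
position: [0.533, 0.0972, 0.1695]
tcp_rot: [[-0.251, 0.968, -0.001], [0.968, 0.251, -0.0], [0.0, -0.001, -1.0]]
force: [1.1, -0.4, -1.3]
opening: 0.254
```

Emit:
servo_tool:
  increments:
    - [0.9,[0,0,1],0]
    - [0.9,[0,0,1],0]
    - [0.9,[0,0,0],0]
    - [0.9,[0,0,0],0]

```text
time_s: 13.05
position: [0.5333, 0.0972, 0.1677]
tcp_rot: [[-0.251, 0.968, -0.001], [0.968, 0.251, -0.0], [0.0, -0.001, -1.0]]
force: [0.0, -0.4, -1.3]
opening: 0.252
```

Emit:
servo_tool:
  increments:
    - [0.9,[0,0,1],0]
    - [0.9,[0,0,1],0]
    - [0.9,[0,0,0],0]
    - [0.9,[0,0,0],0]

```text
time_s: 13.55
position: [0.5336, 0.0972, 0.1657]
tcp_rot: [[-0.251, 0.968, -0.0], [0.968, 0.251, -0.0], [0.0, -0.0, -1.0]]
force: [0.4, -0.4, -1.2]
opening: 0.252
```

Emit:
servo_tool:
  increments:
    - [0.9,[0,0,1],0]
    - [0.9,[0,0,1],0]
    - [0.9,[0,0,0],0]
    - [0.9,[0,0,0],0]

```text
time_s: 14.05
position: [0.5336, 0.0973, 0.1637]
tcp_rot: [[-0.251, 0.968, 0.0], [0.968, 0.251, -0.0], [-0.0, 0.0, -1.0]]
force: [-0.7, 0.8, -0.3]
opening: 0.249
```

Emit:
servo_tool:
  increments:
    - [0.9,[0,-0.2,1],0]
    - [0.9,[0,0,1],0]
    - [0.9,[0,0,0],0]
    - [0.9,[0,0,0],0]

```text
time_s: 14.55
position: [0.5334, 0.0972, 0.1617]
tcp_rot: [[-0.251, 0.968, -0.0], [0.968, 0.251, -0.0], [0.0, -0.0, -1.0]]
force: [0.5, 0.1, -1.2]
opening: 0.251
```

Emit:
servo_tool:
  increments:
    - [0.9,[0,-0.1,1],0]
    - [0.9,[0,0,0.5],0]
    - [0.9,[0,0,0],0]
    - [0.9,[0,0,0],0]

```text
time_s: 15.05
position: [0.5333, 0.0971, 0.1603]
tcp_rot: [[-0.251, 0.968, 0.0], [0.968, 0.251, -0.0], [-0.0, 0.0, -1.0]]
force: [0.0, 0.6, 0.5]
opening: 0.248
```

Emit:
servo_tool:
  increments:
    - [0.9,[0,-0.1,0.8],0]
    - [0.9,[0,0,0.7],0]
    - [0.9,[0,0,0],0]
    - [0.9,[0,0,0],0]

```text
time_s: 15.55
position: [0.5332, 0.0971, 0.1588]
tcp_rot: [[-0.251, 0.968, -0.0], [0.968, 0.251, -0.0], [-0.0, -0.0, -1.0]]
force: [0.4, -1.1, -1.3]
opening: 0.247
```

Emit:
servo_tool:
  increments:
    - [0.9,[0,0,0.7],0]
    - [0.9,[0,0,0.7],0]
    - [0.9,[0,0,0],0]
    - [0.9,[0,0,0],0]

```text
time_s: 16.05
position: [0.5332, 0.0971, 0.1574]
tcp_rot: [[-0.251, 0.968, -0.0], [0.968, 0.251, 0.0], [0.0, -0.0, -1.0]]
force: [-0.3, -0.1, -1.0]
opening: 0.249
```

Emit:
servo_tool:
  increments:
    - [0.9,[0,-0.1,1],0]
    - [0.9,[0,0,1],0]
    - [0.9,[0,0,0],0]

```text
time_s: 16.42
position: [0.533, 0.0971, 0.1552]
tcp_rot: [[-0.251, 0.968, -0.0], [0.968, 0.251, 0.0], [0.0, -0.0, -1.0]]
force: [0.4, 0.5, -0.6]
opening: 0.246
```

Emit:
servo_tool:
  increments:
    - [0.9,[0,0,1],0]
    - [0.9,[0,0,0.5],0]
    - [0.9,[0,0,0],0]

```text
time_s: 16.8
position: [0.5331, 0.0971, 0.1539]
tcp_rot: [[-0.251, 0.968, -0.0], [0.968, 0.251, -0.0], [-0.0, -0.0, -1.0]]
force: [-0.7, -0.4, 0.1]
opening: 0.249
```

Emit:
servo_tool:
  increments:
    - [0.9,[0,0,1],0]
    - [0.9,[0,0,0.5],0]
    - [0.9,[0,0,0],0]

```text
time_s: 17.18
position: [0.5331, 0.0971, 0.1524]
tcp_rot: [[-0.251, 0.968, -0.0], [0.968, 0.251, -0.0], [-0.0, -0.0, -1.0]]
force: [-1.2, -1.0, 1.6]
opening: 0.249
```

Emit:
servo_tool:
  increments:
    - [0.9,[0,0,0],0]
    - [0.9,[0,0,0],0]

```text
time_s: 17.42
position: [0.5331, 0.0971, 0.1524]
tcp_rot: [[-0.251, 0.968, -0.0], [0.968, 0.251, -0.0], [-0.0, -0.0, -1.0]]
force: [-1.0, -1.0, 2.0]
opening: 0.25
```

Emit:
servo_tool:
  increments:
    - [0.9,[0,-0.2,0],0]
    - [0.9,[0,0,0.5],0]
    - [0.9,[0,0,0],0]

```text
time_s: 17.8
position: [0.533, 0.0971, 0.1519]
tcp_rot: [[-0.251, 0.968, 0.0], [0.968, 0.251, 0.0], [-0.0, 0.0, -1.0]]
force: [-0.2, 0.0, 2.4]
opening: 0.245
```

Emit:
servo_tool:
  increments:
    - [0.65,[0,0,0],0]
    - [0.55,[0,0,0],0]
    - [0.55,[0,0,0],0]
    - [0.55,[0,0,0],0]

```text
time_s: 18.3
position: [0.5329, 0.0971, 0.1518]
tcp_rot: [[-0.251, 0.968, -0.0], [0.968, 0.251, -0.0], [0.0, -0.0, -1.0]]
force: [-0.2, -0.3, 0.4]
opening: 0.445
```

```bash
python3 - <<'E'
from h import *
st()
p,d=bot.capture('scene');u,v=350,190;q=p[v-50:v+50,u-60:u+60];cv2.imwrite(f'pics/scene4.png',cv2.resize(q,None,fx=6,fy=6,interpolation=cv2.INTER_CUBIC))
E
```

```text
18.3 [532.95  97.05 151.75] ang 14.56 tilt [-0.0001 -0.    ] F [-0.16 -0.27  0.42] M [-0.1   0.03 -0.06] op 0.4448
```

View pics/scene4.png

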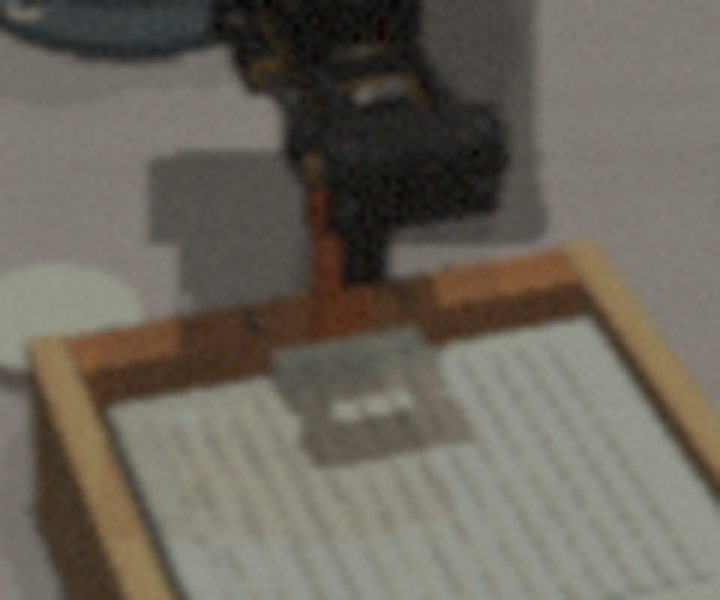

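Emit:
servo_tool:
  increments:
    - [0.55,[0,0,-10],0]
    - [0.55,[0,0,-20],0]
    - [0.55,[0,0,-20],0]
    - [1,[0,0,0],0]
    - [1,[0,0,0],0]

```text
time_s: 18.98
position: [0.5325, 0.0971, 0.2016]
tcp_rot: [[-0.251, 0.968, -0.0], [0.968, 0.251, 0.0], [0.0, -0.0, -1.0]]
force: [-0.2, -0.5, -0.3]
opening: 0.309
```

Emit:
servo_tool:
  increments:
    - [1,[0,0,0],0]
    - [1,[0,0,0],0]
    - [1,[0,0,0],0]
    - [1,[0,0,0],0]
    - [1,[0,0,0],0]

```text
time_s: 19.6
position: [0.5329, 0.097, 0.2018]
tcp_rot: [[-0.251, 0.968, -0.0], [0.968, 0.251, -0.0], [0.0, -0.0, -1.0]]
force: [-0.3, -1.3, 0.2]
opening: 0.007
```

```bash
python3 - <<'E'
from h import *
st()
p,d=bot.capture('scene');u,v=350,190;q=p[v-50:v+50,u-60:u+60];cv2.imwrite(f'pics/scene5.png',cv2.resize(q,None,fx=6,fy=6,interpolation=cv2.INTER_CUBIC))
W=cloud('scene',d)*1000
P=p.astype(int);m=(P[...,2]-P[...,0]>70);m[:150]=0;m[190:]=0;m[:,:335]=0;m[:,362:]=0
for r in range(150,192):
    k=np.where(m[r])[0]
    if len(k): print(r,k.min(),k.max(),np.nanmedian(W[r,k],0).round())
st()
E
```

```text
19.6 [532.91  97.04 201.77] ang 14.56 tilt [-0.0001 -0.    ] F [-0.33 -1.29  0.21] M [-0.07  0.08 -0.01] op 0.007
19.65 [532.93  97.05 201.84] ang 14.56 tilt [-0. -0.] F [-0.13 -0.01 -0.47] M [-0.05  0.08  0.  ] op 0.0067
```

View pics/scene5.png

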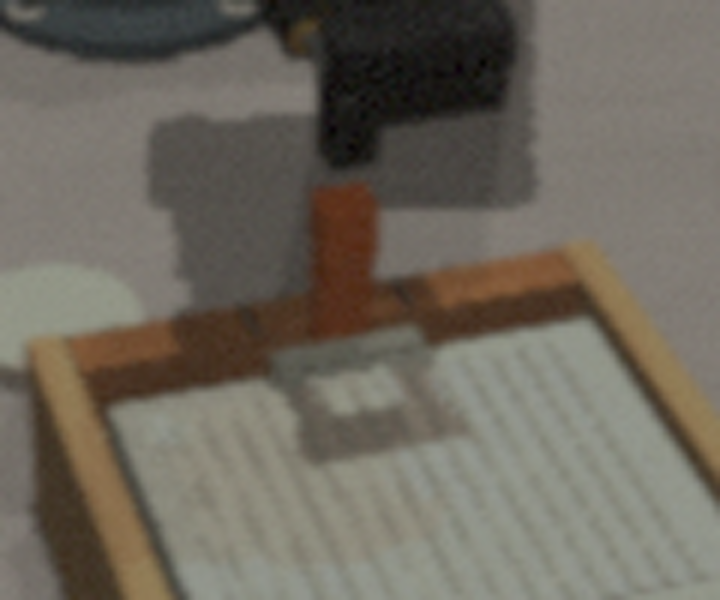

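Emit:
servo_tool:
  increments:
    - [1,[0,0,10],0]
    - [1,[0,0,5],0]
    - [1,[0,0,2],0]
    - [1,[0,0,0],0]
    - [1,[0,0,0],0]

```text
time_s: 20.27
position: [0.5331, 0.097, 0.185]
tcp_rot: [[-0.251, 0.968, 0.0], [0.968, 0.251, 0.0], [-0.0, 0.0, -1.0]]
force: [-0.3, -0.2, -0.1]
opening: 0.003
```

Emit:
servo_tool:
  increments:
    - [1,[0,0,1],0]
    - [1,[0,0,1],0]
    - [1,[0,0,0],0]

```text
time_s: 20.65
position: [0.5329, 0.0971, 0.1828]
tcp_rot: [[-0.251, 0.968, -0.0], [0.968, 0.251, -0.0], [0.0, -0.0, -1.0]]
force: [0.1, 0.6, -0.8]
opening: 0.007
```

Emit:
servo_tool:
  increments:
    - [1,[0,0,0.7],0]
    - [1,[0,0,0.7],0]
    - [1,[0,0,0],0]

```text
time_s: 21.02
position: [0.5329, 0.097, 0.1814]
tcp_rot: [[-0.251, 0.968, -0.0], [0.968, 0.251, -0.0], [-0.0, -0.0, -1.0]]
force: [0.6, 0.4, 0.1]
opening: 0.006
```

Emit:
servo_tool:
  increments:
    - [1,[0,0,0.7],0]
    - [1,[0,0,0.7],0]
    - [1,[0,0,0],0]

```text
time_s: 21.4
position: [0.533, 0.097, 0.1803]
tcp_rot: [[-0.251, 0.968, 0.0], [0.968, 0.251, -0.0], [-0.0, 0.0, -1.0]]
force: [-0.3, 0.4, 3.4]
opening: 0.008
```

Emit:
servo_tool:
  increments:
    - [1,[0,0,0.8],0]
    - [1,[0,0,0.7],0]
    - [1,[0,0,0],0]

```text
time_s: 21.78
position: [0.533, 0.097, 0.1787]
tcp_rot: [[-0.251, 0.968, 0.0], [0.968, 0.251, -0.0], [-0.0, 0.0, -1.0]]
force: [-1.1, 0.4, 4.1]
opening: 0.006
```

Emit:
servo_tool:
  increments:
    - [1,[0,0,0.8],0]
    - [1,[0,0,0.7],0]
    - [1,[0,0,0],0]

```text
time_s: 22.15
position: [0.533, 0.097, 0.1772]
tcp_rot: [[-0.251, 0.968, 0.0], [0.968, 0.251, -0.0], [-0.0, 0.0, -1.0]]
force: [-0.3, 0.5, 5.3]
opening: 0.005
```

Emit:
servo_tool:
  increments:
    - [1,[0,0,0.8],0]
    - [1,[0,0,0.7],0]
    - [1,[0,0,0],0]

```text
time_s: 22.52
position: [0.533, 0.097, 0.1759]
tcp_rot: [[-0.251, 0.968, 0.0], [0.968, 0.251, -0.0], [-0.0, 0.0, -1.0]]
force: [-1.1, 0.3, 6.5]
opening: 0.007
```

Emit:
servo_tool:
  increments:
    - [1,[0,0,0.8],0]
    - [1,[0,0,0.7],0]
    - [1,[0,0,0],0]

```text
time_s: 22.9
position: [0.5331, 0.097, 0.1747]
tcp_rot: [[-0.251, 0.968, 0.001], [0.968, 0.251, -0.0], [-0.0, 0.0, -1.0]]
force: [-1.9, 0.5, 7.7]
opening: 0.006
```

Emit:
servo_tool:
  increments:
    - [1,[0,0,0.8],0]
    - [1,[0,0,0.7],0]
    - [1,[0,0,0],0]

```text
time_s: 23.28
position: [0.5331, 0.0969, 0.1734]
tcp_rot: [[-0.252, 0.968, 0.001], [0.968, 0.252, -0.0], [-0.0, 0.001, -1.0]]
force: [-2.2, -1.6, 9.4]
opening: 0.006
```

Emit:
servo_tool:
  increments:
    - [1,[0,0,0.8],0]
    - [1,[0,0,0.7],0]
    - [1,[0,0,0],0]

```text
time_s: 23.65
position: [0.533, 0.097, 0.1721]
tcp_rot: [[-0.252, 0.968, 0.001], [0.968, 0.252, -0.0], [-0.0, 0.001, -1.0]]
force: [-2.0, -0.6, 10.1]
opening: 0.003
```

Emit:
servo_tool:
  increments:
    - [1,[0,0,0.8],0]
    - [1,[0,0,0.7],0]
    - [1,[0,0,0],0]

```text
time_s: 24.02
position: [0.5331, 0.0969, 0.1708]
tcp_rot: [[-0.252, 0.968, 0.001], [0.968, 0.252, -0.0], [-0.001, 0.001, -1.0]]
force: [-3.2, -0.6, 12.0]
opening: 0.006
```

Emit:
servo_tool:
  increments:
    - [1,[0,0,0.5],0]
    - [1,[0,0,0],0]
    - [1,[0,0,0],0]

```text
time_s: 24.4
position: [0.5331, 0.0969, 0.1704]
tcp_rot: [[-0.252, 0.968, 0.001], [0.968, 0.252, -0.0], [-0.001, 0.001, -1.0]]
force: [-3.1, -1.0, 13.0]
opening: 0.005
```

Emit:
servo_tool:
  increments:
    - [1,[0,0,-2],0]
    - [1,[0,0,-10],0]
    - [1,[0,0,-20],0]
    - [1,[0,0,-20],0]
    - [1,[0,0,0],0]

```text
time_s: 25.02
position: [0.5342, 0.0971, 0.2224]
tcp_rot: [[-0.251, 0.968, 0.004], [0.968, 0.251, -0.0], [-0.001, 0.004, -1.0]]
force: [-0.4, -0.0, -0.2]
opening: 0.007
```

Emit:
servo_tool:
  increments:
    - [1,[0,-40,-15],0]
    - [1,[0,-50,0],0]
    - [1,[0,-40,0],0]
    - [1,[0,0,0],0]
    - [1,[0,0,0],0]

```text
time_s: 25.65
position: [0.408, 0.0643, 0.236]
tcp_rot: [[-0.251, 0.968, 0.001], [0.968, 0.251, 0.0], [-0.0, 0.001, -1.0]]
force: [0.4, -0.0, -0.0]
opening: 0.005
```

```bash
python3 - <<'E'
from h import *
st()
p,d=bot.capture('scene');u,v=350,190;q=p[v-50:v+50,u-60:u+60];cv2.imwrite(f'pics/scene6.png',cv2.resize(q,None,fx=6,fy=6,interpolation=cv2.INTER_CUBIC))
p,d=bot.capture('top');z=np.load('top0.npz')
c=np.array([627.6,121.6]);a=np.radians(14.48);ex=np.array([np.cos(a),np.sin(a)]);ey=np.array([-ex[1],ex[0]])
def prof(p,x0,x1,y0,y1):
    xs=np.arange(x0,x1,.25);ys=np.arange(y0,y1,.5);X,Y=np.meshgrid(xs,ys,indexing='ij')
    P=np.stack([(c[0]+X*ex[0]+Y*ey[0]),(c[1]+X*ex[1]+Y*ey[1]),np.full_like(X,104)],-1).reshape(-1,3)/1000
    uv=proj('top',P).reshape(*X.shape,2).astype(np.float32)
    return xs,cv2.remap(p,uv[...,0],uv[...,1],cv2.INTER_CUBIC).mean((1,2))
for x0,x1,y0,y1 in((-106,-92,18,33),(-106,-92,-33,-18),(95,125,-100,100),(-90,-70,60,110),(-90,-70,-110,-60)):
    out=[]
    for im in(z['p'],p):
        xs,g=prof(im,x0,x1,y0,y1);dg=np.gradient(g);k=np.argmax(abs(dg));w=abs(dg)*(abs(xs-xs[k])<4);out.append(round(float((w*xs).sum()/w.sum()),2))
    print((x0,x1,y0,y1),out)
cv2.imwrite('pics/top6.png',cv2.resize(p[110:250,225:450],None,fx=3.5,fy=3.5,interpolation=cv2.INTER_CUBIC))
E
```

```text
25.65 [408.01  64.3  235.97] ang 14.54 tilt [0.0012 0.    ] F [ 0.37 -0.04 -0.04] M [-0.08 -0.04  0.  ] op 0.0054
(-106, -92, 18, 33) [-98.44, -96.97]
(-106, -92, -33, -18) [-98.82, -96.25]
(95, 125, -100, 100) [114.23, 115.84]
(-90, -70, 60, 110) [-85.67, -83.38]
(-90, -70, -110, -60) [-85.74, -83.6]
```

View pics/scene6.png

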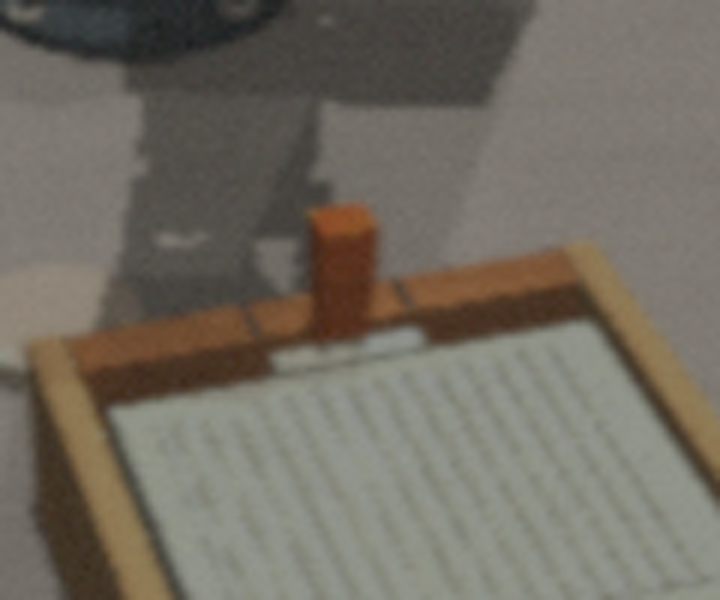

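View pics/top6.png

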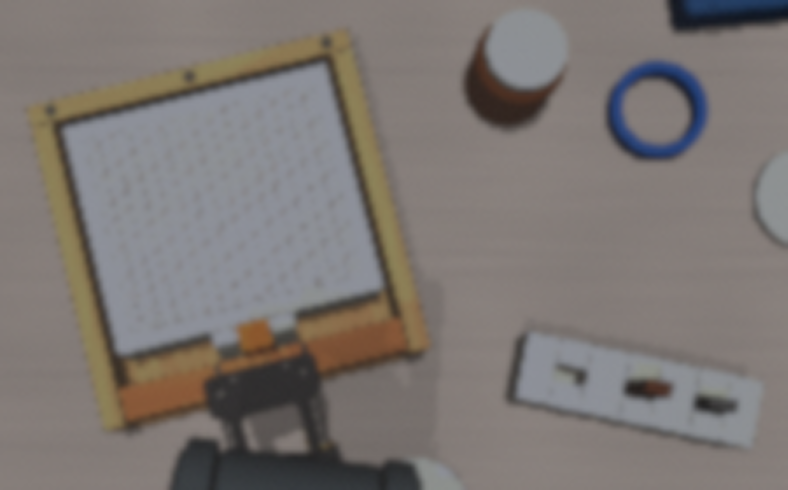

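```bash
python3 -c "
from h import *
bot.hand_in();st()"
```

```text
the job is handed in; nothing more can be done
the job is handed in; nothing more can be done
```

The wedge is standing tight in the gap with its sloping face towards the filter. The filter is pushed about 2 mm into its gasket, and I handed the job in at about 25.8 s with the arm clear. The filter push is estimated from force, travel and images, since I could not read it directly.

**Starting it:** I gripped the wedge head, felt for the rail, and lowered the wedge until light contact, about 45 mm below the mouth and 2 to 3 N. I then let go and raised the fingers.

**Driving it:** With the fingers shut I pressed the head down in steps of 0.5 to 0.8 mm, to a peak of about 13 N. The head went down about 10.5 mm after first touch. Extrapolating the force slope to the bite point gives about 12.5 mm of depth, or about 2.1 mm of filter push.

**Last checks:**
- **Filter shift:** comparing the top image before and after, five edges of the filter and shoe moved between 1.5 and 2.6 mm, about 2 mm on average. That agrees with the force estimate, but the spread is within the camera's resolution.
- **Wedge and bystanders:** the pictures show the wedge upright near the middle of the shoe. The bystanders visible in them look unmoved; I did not measure them, and not all were in view.
- **Gap width:** my first camera estimate of about 10 mm disagreed with the later contact, which points to about 11 mm. I relied on the contact.

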